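# Seat the marble slab on its display stand

## Task

The marble slab of the counter display stand lies out of place on its wooden base, propped up on the two locating pins. Nudge it sideways with your fingertips until both of its holes drop over the pins and it lies flat on the base. Only push it, never pick it up or tip it up, and leave the other goods around the stand where they are.

Things in the scene. Friction and masses are not known exactly. Their poses are not given: they have to be found in the camera images.
- stand: fixed dark wooden base, 220 mm deep (its x) by 280 mm wide (its y) by 30 mm tall; origin at the centre of its underside on the table; z up, x roughly away from the robot, y roughly to the robot's left, turned up to 0.3 rad. Two steel pins stand on its flat top at x = +15 mm, y = +65 and -65 mm, hidden under the slab at the start
- slab: loose marble slab, about 0.5 kg, 130 mm (x) by 190 mm (y) by 8 mm; origin at the centre of its underside. At the start it lies 18-32 mm too near the robot (stand's -x), up to 35 mm to either side, turned up to 0.1 rad from the stand; it rests on the pin tips and on its edge nearer the robot, far edge 10-15 mm higher. Slides by friction. Seated, its origin and axes match the stand's, 30 mm higher
- pin0 (a point): foot of the left (+y) pin: on its axis, at the level of the stand's top. Each pin is 10 mm tall and 10 mm thick, straight for 5 mm, then tapering to a flat tip 5 mm across
- pin1 (a point): foot of the right (-y) pin, 130 mm from the left one: on its axis, at the level of the stand's top
- hole0 (a point): centre of the slab's left (+y) hole, at the slab's underside, at x = +15 mm, y = +65 mm in the slab's frame; a round 13 mm through hole that belongs on pin0. Seated, the pin tip shows 2 mm above the slab
- hole1 (a point): centre of the slab's right (-y) hole, at the slab's underside, at x = +15 mm, y = -65 mm in the slab's frame; 13 mm, belongs on pin1
- eggcup: bystander beside the stand: white open china egg cup, 46 mm wide, 55 mm tall; origin at the centre of its underside
- bell: bystander beside the stand: brass hand bell standing on its mouth, 52 mm wide, 70 mm tall; origin at the centre of its underside
- jar: bystander beside the stand: closed amber glass jar, 56 mm wide, 75 mm tall; origin at the centre of its underside
- spool: bystander beside the stand: wooden thread spool standing on end, 44 mm wide, 58 mm tall; origin at the centre of its underside
- mug: bystander beside the stand: blue china mug, 72 mm wide without its handle, 80 mm tall; origin at the centre of its underside
- tin: bystander beside the stand: closed green tin, 60 mm wide, 85 mm tall; origin at the centre of its underside
Things that resemble listed ones, but are neither listed nor needed, are in the scene too. Of the things that look like the slab, the middle-sized one is meant.

How it is judged:
At the end, for the whole second after the job is handed in: Each hole is on its own pin (within 4 mm), the slab's underside is down on the stand's top (within 2 mm at both holes, tilt under 0.025 rad), the slab is at rest, and the six goods stand upright within 20 mm of where they were (horizontal distance between hole0 and pin0 below 0.004 m and horizontal distance between hole1 and pin1 below 0.004 m and z of hole0 in the frame of pin0 below 0.002 m and z of hole1 in the frame of pin1 below 0.002 m and angle between slab's own z axis and vertical below 0.025 rad and linear speed of slab below 0.01 m/s and angular speed of slab below 0.1 rad/s and distance of each of eggcup, bell, jar, spool, mug, tin from where it was at the start of the episode below 0.02 m and angle between each of eggcup, bell, jar, spool, mug, tin's own z axis and vertical below 0.3 rad); the robot touches nothing.
It fails at once if the slab is lifted: its centre rises more than 18 mm above the stand's top (z of slab in the frame of stand above 0.048 m).
It fails at once if the slab is tipped up by more than 0.3 rad (angle between slab's own z axis and vertical above 0.3 rad).
It fails at once if one of the goods around the stand is shifted by more than 20 mm or knocked over (distance of any of eggcup, bell, jar, spool, mug, tin from where it was at the start of the episode above 0.02 m or angle between any of eggcup, bell, jar, spool, mug, tin's own z axis and vertical above 0.5 rad).
It also fails if it takes over 64 s, if anything falls off the work surface, if the arm or the gripper's body presses on something with over 40 N, if the wrist force passes 120 N, or if a joint passes its speed limit or range.

## Robot

A 6-joint arm with a two-finger parallel gripper is mounted at the origin on the work surface. World frame = base frame: x ahead of the robot, y to its left, z up, the work surface at z = 0. Lengths are in m, angles in rad, forces in N, time in s.
With the tool pointing down it reaches from about 0.35 to 0.975 m from the base axis. Payload 4.9 kg.
Tool frame: the origin (TCP) lies midway between the tips of the shut fingers; the grasp point (between the pads) lies 19 mm behind it; z points along the fingers, y is the direction in which the jaws open and shut (so a half turn about z gives the same grasp; the last joint's range is limited). The gripper opens to 85 mm and grips with 20 to 120 N. Pads are 22 mm wide; open, the fingers measure 114 mm over their backs; the gripper's body (76 mm by 85 mm) begins 54 mm behind the grasp point. The pads swing forward as they close: fully open they stand 13 mm farther back than shut.
Start: joints at [1.121, 0.053, 1.613, -0, 1.476, -0.119], TCP at [0.203, 0.591, 0.231] pointing down, gripper open.
Joint ranges: [-3.01, 3.01], [-1.01, 2.22], [0.06, 2.58], [-1.02, 4.17], [0.09, 2.62], [-3.14, 3.14]. Speed limits (rad/s): [2.57, 2.57, 3.14, 3.14, 3.14, 3.14].

## Interface

Orientations are given as a unit quaternion [w, x, y, z].
In Python, from plant import state, grab_frame, camera_params, job_done, boxes_of gives the robot as it stands.
- The arm moves only by the tool step_arm, never from a script. Its argument "steps" is a list of rows, each a list of 4 numbers: the shift along the tool's x, y, z in mm, then the turn about the tool's z in degrees. A call has 1 to 8 rows; each row shifts and turns the pose as measured when the row begins, along the tool's axes as they then stand; what a row does not reach is not made up. A row lasts 1/10 s, in which the tool goes at most 50 mm and 8.59 degrees, less where a joint would pass 70% of its speed; a pose out of reach is approached as far as the arm can. A call is refused whole if a number of a shift passes 50 or a number of a turn 8.59, either way. A call with a gripper value outside its range is refused whole. "claw" is the opening in per cent of the stroke, from 0 (shut) to 100 (fully open), set as the call begins (left out, the last holds). The fingers move at their own pace and stop on an object; the grip force is fixed at half the most. Time passes only in rows, so rows that do not move let the fingers close. It gives the time, the measured TCP pose, the force and the opening at its end, in the units of the state.
- state(): the state, without advancing time (a new reading comes with each control period).
- grab_frame(name): name is "scene" or "top" or "wrist"; returns (picture, depth): 480x640x3 uint8, red, green, blue; 480x640 float32, m along the optical axis (not along the pixel's ray), 0 where there is no reading.
- camera_params(name): a dict with "mtx" (3x3 intrinsics, pixels), "extrinsics" (4x4, takes a point from camera to world coordinates); the wrist camera has in their place "T_tool_cam" (4x4, takes a point from camera to tool coordinates, whose origin is the TCP and whose axes are the flange's). Camera axes: x right, y down, z forward; pixel columns grow to the right and rows downward; lengths in m; the calibration is good to about 2 mm. A picture is of the moment at which its call begins: read the wrist's pose just before it. camera_params takes no time and is no camera call.
- job_done(): hands the job in, once; it reports no verdict.
Trained networks look in the newest picture that a camera, given by its name, has taken for a name from the list of things; names that differ only in an ending like _2 or _b are one class to them, and where a whole thing is asked for, a point or a joint stands for the part that bears it (a point fixed in the world has none). Each returns a list of dicts, best first, with "p" (0 to 1); they miss things now and then, are a little off and sometimes report something else, mostly with a low value. They report only what shows in the picture. A call takes as long as a camera call. They do not tell look-alikes from the thing itself.
- boxes_of(camera, label): "box" ([left, top, width, height] in pixels, round what is visible of it).
The state is a dict: "time": time; "joint_pos": joint angles; "joint_vel": joint speeds; "joint_efforts": joint torques, N m; "tool_pos": TCP position; "tool_rot": TCP orientation; "contact_force": force on the tool from outside, world axes, zero at the start; "ft_torque": the same for the moment, N m; "gripper_width": opening from 0.0 (shut) to 1.0 (fully open).
Only numpy, scipy, OpenCV 4.12 (cv2) and the standard library are available. Lean on these libraries where they do the work, as an engineer would, in place of code of your own. Each camera call takes 0.05 s, during which the arm holds its last target. There are 200 camera calls.

## Working session

There is one attempt and no reset: what is moved stays moved. The work goes in short steps, Python scripts to look and compute and a tool call to move; the robot and the scene stay as the last step left them, time stands still between calls to the robot, and variables do not carry over. Pictures are saved under pics/ and viewed, about 8 in all and at most 12, crops included, and the job is handed in when it is done.

Besides the shell and the picture viewer there is one more tool, called after ">>>" as name(argument=value, ...), one argument or row to a line, values as JSON. step_arm: Moves the arm, as the interface text tells. Its arguments: {"type":"object","properties":{"steps":{"type":"array"},"claw":{"type":"number"}},"required":["steps"]}

```bash
mkdir -p pics; python3 - <<'E'
from plant import *
import cv2,numpy as np
for c in("scene","top"):
    p,d=grab_frame(c); cv2.imwrite(f"pics/{c}0.png",p[...,::-1]); np.save(f"{c}0.npy",d)
    for l in("stand","slab"): print(c,l,boxes_of(c,l))
    q=camera_params(c);print(q)
print(state())
E
```

```text
scene stand [{'box': [265.5, 198.2, 157.2, 122.7], 'p': 0.92}]
scene slab [{'box': [459.8, 204.9, 71.8, 44.6], 'p': 0.87}, {'box': [175.9, 126.0, 120.5, 62.5], 'p': 0.86}, {'box': [308.6, 206.8, 105.0, 64.7], 'p': 0.74}]
{'mtx': array([[474.47310437,   0.        , 321.92483107],
       [  0.        , 474.47310437, 238.52877342],
       [  0.        ,   0.        ,   1.        ]]), 'extrinsics': array([[-0.42639381,  0.67993826, -0.59655031,  1.16931863],
       [ 0.90447071,  0.31247314, -0.29033304,  0.26302487],
       [-0.01100259, -0.66335849, -0.74822086,  0.83944543],
       [ 0.        ,  0.        ,  0.        ,  1.        ]])}
top stand [{'box': [244.6, 212.3, 109.6, 89.0], 'p': 0.59}]
top slab [{'box': [254.6, 241.7, 73.3, 48.5], 'p': 0.79}, {'box': [164.4, 325.1, 59.7, 40.4], 'p': 0.6}, {'box': [401.4, 302.1, 102.6, 65.8], 'p': 0.57}, {'box': [364.9, 217.8, 21.2, 21.2], 'p': 0.19}]
{'mtx': array([[517.48099032,   0.        , 317.46198226],
       [  0.        , 517.48099032, 244.12828977],
       [  0.        ,   0.        ,   1.        ]]), 'extrinsics': array([[-0.007339
[... 224 characters left out ...]
]])}
{'time': 0.3, 'joint_pos': array([ 1.12098112e+00,  5.29261879e-02,  1.61337576e+00, -3.01569864e-05,
        1.47594734e+00, -1.19006890e-01]), 'joint_vel': array([-0.00095478, -0.00297506, -0.003179  ,  0.00040338,  0.00067679,
        0.00031436]), 'joint_efforts': array([ 2.52357877e-04, -3.93096077e+01, -3.69760358e+01, -1.01830969e-04,
        3.87403881e-03,  1.13900100e-05]), 'tool_pos': array([0.20292399, 0.59091707, 0.23087874]), 'tool_rot': array([-7.77165690e-05,  1.64649567e-01,  9.86352073e-01, -3.19341423e-04]), 'contact_force': array([ 0.11170612, -0.74771403,  1.54729354]), 'ft_torque': array([-0.03366535, -0.00925858, -0.01037376]), 'gripper_width': 0.9998927935724174}
```

View pics/top0.png

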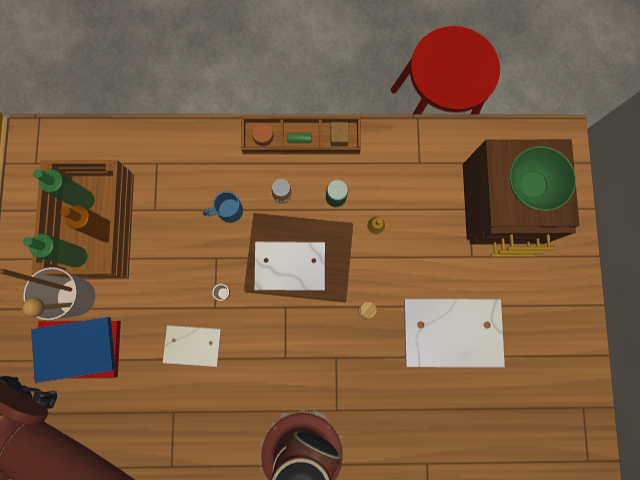

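View pics/scene0.png

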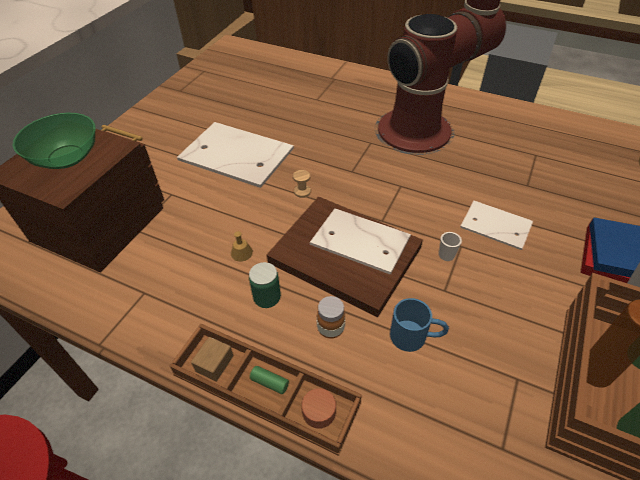

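The slab look-alikes in the top picture are at (290,266) on the base, (192,346) small and (454,333) large. The middle-sized one on the base is the one meant. Next I'll measure it and check it in a close crop.

```bash
cat > h.py <<'E'
import numpy as np,cv2
from plant import *
from scipy.spatial.transform import Rotation as R
def T_of(c,s=None):
    q=camera_params(c)
    if c!="wrist": return q["mtx"],q["extrinsics"]
    s=s or state(); T=np.eye(4);T[:3,:3]=R.from_quat(np.roll(s["tool_rot"],-1)).as_matrix();T[:3,3]=s["tool_pos"]
    return q["mtx"],T@q["T_tool_cam"]
def onplane(K,T,uv,z):
    uv=np.atleast_2d(uv).astype(float); r=np.c_[uv,np.ones(len(uv))]@np.linalg.inv(K).T@T[:3,:3].T
    return T[:3,3]+r*((z-T[2,3])/r[:,2])[:,None]
def proj(K,T,P):
    p=(np.atleast_2d(P)-T[:3,3])@T[:3,:3]@K.T; return p[:,:2]/p[:,2:]
E
python3 - <<'E'
from h import *
p=cv2.imread("pics/top0.png");d=np.load("top0.npy");K,T=T_of("top")
x0,y0=190,170
c=cv2.resize(p[y0:y0+150,x0:x0+210],None,fx=3.5,fy=3.5,interpolation=cv2.INTER_CUBIC);cv2.imwrite("pics/crop0.png",c)
vv,uu=np.mgrid[:480,:640];P=np.c_[(uu.ravel()-K[0,2])/K[0,0],(vv.ravel()-K[1,2])/K[1,1],np.ones(uu.size)]*d.ravel()[:,None]
P=(P@T[:3,:3].T+T[:3,3]).reshape(480,640,3)
g=cv2.cvtColor(p,cv2.COLOR_BGR2HSV)
m=np.zeros((480,640),bool);m[205:310,235:360]=1
w=m&(g[...,2]>150)&(g[...,1]<70)
n,l,st,_=cv2.connectedComponentsWithStats(w.astype(np.uint8));k=1+st[1:,4].argmax();w=l==k
A=P[w];co=np.linalg.lstsq(np.c_[A[:,:2],np.ones(len(A))],A[:,2],rcond=None)[0];print("slab plane",co,A.mean(0))
r=cv2.minAreaRect(A[:,:2].astype(np.float32));print("slab",r)
b=m&(P[...,2]>.022)&(P[...,2]<.06)
r=cv2.minAreaRect(P[b][:,:2].astype(np.float32));print("stand",r)
bb=m&(P[...,2]>.02)&~cv2.dilate(w.astype(np.uint8),np.ones((5,5))).astype(bool);print("top z",np.percentile(P[bb][:,2],[5,25,50,75,95]))
for L in("eggcup","bell","jar","spool","mug","tin"):
    grab_frame  # same picture
    o=boxes_of("top",L)[:1]
    if o:
        x,y,ww,hh=o[0]["box"];print(L,o[0]["p"],[round(v) for v in o[0]["box"]],onplane(K,T,[x+ww/2,y+hh/2],.06)[0].round(3))
E
```

```text
slab plane [-0.45104401 -0.07059554  0.27421755] [0.49781277 0.03006344 0.04755974]
slab ((0.4467630982398987, 0.03015320748090744), (0.18905529379844666, 0.24007049202919006), 89.85401153564453)
stand ((0.5499669313430786, 0.025847136974334717), (0.32719555497169495, 0.2677769660949707), 84.18807220458984)
top z [0.02405722 0.02706252 0.02906616 0.03119966 0.0350247 ]
eggcup 0.26 [246, 213, 109, 90] [0.518 0.    0.06 ]
bell 0.6 [367, 218, 21, 18] [ 0.602 -0.209  0.06 ]
jar 0.69 [272, 176, 19, 27] [0.706 0.051 0.06 ]
spool 0.61 [360, 299, 18, 19] [ 0.38  -0.182  0.06 ]
mug 0.64 [202, 192, 43, 32] [0.657 0.209 0.06 ]
tin 0.55 [327, 179, 23, 31] [ 0.692 -0.104  0.06 ]
```

View pics/crop0.png

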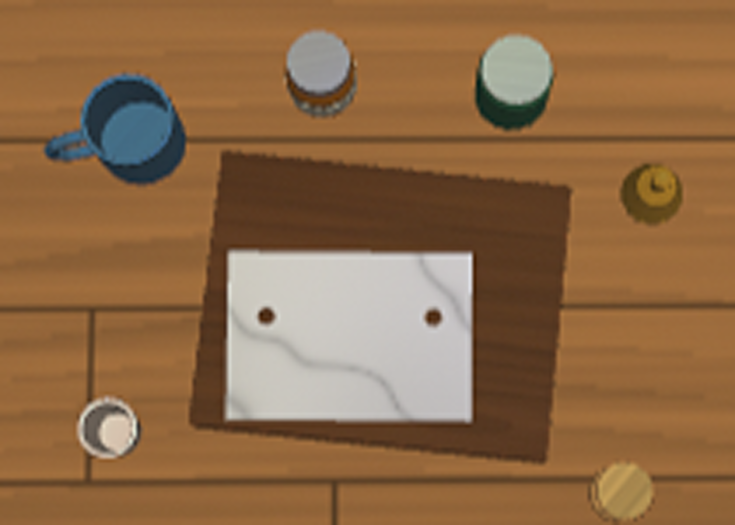

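The crop shows the middle slab on the base at crop (350,336), with both holes visible at (266,316) and (433,317). Its long edges are turned about 6° from the base. Next I'll bring the wrist camera over it.

>>> step_arm(
  steps=[
    [-33, -31, -14, 0],
    [-33, -31, -14, 0],
    [-33, -31, -14, 0],
    [-33, -31, -14, 0],
    [-33, -31, -14, 0],
    [-33, -31, -14, 0],
    [-33, -31, -14, 0],
    [-33, -31, -14, 0],
  ],
)

```text
time: 1.4
tool_pos: [0.3749, 0.2632, 0.3443]
tool_rot: [-0.0, 0.159, 0.987, -0.002]
contact_force: [1.2, -0.3, -0.0]
gripper_width: 1.002
```

```bash
cat >> h.py <<'E'
def go(x,y,z,yaw=None):
    """print world goal as tool-axis shift (mm) and turn (deg); yaw = wanted direction of tool y minus 90deg, in deg"""
    s=state();M=R.from_quat(np.roll(s["tool_rot"],-1)).as_matrix()
    d=M.T@(np.array([x,y,z])-s["tool_pos"])*1000
    yw=np.degrees(np.arctan2(M[1,1],M[0,1]))-90
    print("t",round(s["time"],2),"tcp",s["tool_pos"].round(4),"yaw",yw.round(2),"tilt",M[2,2].round(4),"F",s["contact_force"].round(1),"| shift",d.round(1),"turn",None if yaw is None else round(-(yaw-yw),2))
E
python3 - <<'E'
from h import *
K,T=T_of("top")
c=onplane(K,T,[[253.1,213.4],[352.9,223.4],[346.3,302.3],[244.3,291.7]],.03);print("stand",c.mean(0),c)
e=c[0]-c[1];print(np.degrees(np.arctan2(e[1],e[0]))-90,np.linalg.norm(e),np.linalg.norm(c[1]-c[2]))
s=onplane(K,T,np.array([[228,251],[471,251],[471,420],[227,420]])/3.5+[190,170],.045);print("slab",s.mean(0),s)
print(camera_params("wrist"));go(.47,.02,.36,-6)
E
```

```text
stand [0.52289086 0.00411122 0.03      ] [[ 0.64667773  0.13235459  0.03      ]
 [ 0.61736652 -0.14567479  0.03      ]
 [ 0.39855541 -0.12365097  0.03      ]
 [ 0.42896376  0.15341607  0.03      ]]
-6.018167464705556 0.27957017467715584 0.21991669609800776
slab [0.49771773 0.02939875 0.045     ] [[ 0.5640756   0.12419234  0.045     ]
 [ 0.56333317 -0.0656074   0.045     ]
 [ 0.43118458 -0.0643419   0.045     ]
 [ 0.43227757  0.12335196  0.045     ]]
{'mtx': array([[384.50926005,   0.        , 321.67658175],
       [  0.        , 384.50926005, 235.99058241],
       [  0.        ,   0.        ,   1.        ]]), 'T_tool_cam': array([[-1.70290243e-04, -9.47068823e-01, -3.21030553e-01,
         8.34601706e-02],
       [ 9.99999985e-01, -1.70073614e-04, -2.87163422e-05,
        -4.36416690e-04],
       [-2.74024740e-05, -3.21030554e-01,  9.47068837e-01,
        -1.42218170e-01],
       [ 0.00000000e+00,  0.00000000e+00,  0.00000000e+00,
         1.00000000e+00]])}
t 1.4 tcp [0.3749 0.2632 0.3443] yaw -18.3 tilt -1.0 F [ 1.2 -0.3 -0. ] | shift [-166.7 -201.1  -14.8] turn -12.3
```

>>> step_arm(
  steps=[
    [-33, -37, 0, 0],
    [-33, -37, 0, 0],
    [-33, -37, 0, 0],
    [-33, -37, 0, 0],
    [-33, -37, 0, 0],
    [-10, -22, -10, -6],
    [0, 0, 0, -6],
    [0, 0, 0, 0],
  ],
)

```text
time: 2.2
tool_pos: [0.4775, 0.0021, 0.3608]
tool_rot: [0.005, 0.056, 0.998, -0.001]
contact_force: [0.1, 0.2, -0.6]
gripper_width: 1.002
```

```bash
cat > w.py <<'E'
from h import *
import sys
s=state();p,d=grab_frame("wrist");cv2.imwrite(f"pics/{sys.argv[1]}.png",p[...,::-1]);K,T=T_of("wrist",s)
np.savez(f"{sys.argv[1]}.npz",K=K,T=T,d=d)
go(.47,.02,.36,-6)
print(boxes_of("wrist","stand"),boxes_of("wrist","slab"),boxes_of("wrist","hole0"),boxes_of("wrist","hole1"))
E
python3 w.py w1
```

```text
t 2.25 tcp [0.4776 0.0024 0.3611] yaw -6.49 tilt -0.9999 F [-1.  -0.2  0.3] | shift [ 9.5 16.7  1. ] turn -0.49
[{'box': [213.0, 123.6, 236.8, 166.1], 'p': 0.93}] [{'box': [1.1, 0.0, 91.9, 151.6], 'p': 0.86}, {'box': [497.0, 0.0, 136.0, 20.7], 'p': 0.58}, {'box': [265.2, 125.4, 161.8, 123.1], 'p': 0.55}] [{'box': [495.6, 0.4, 135.8, 21.0], 'p': 0.81}, {'box': [265.7, 126.4, 162.4, 119.7], 'p': 0.75}, {'box': [2.6, 0.4, 88.6, 151.0], 'p': 0.62}] [{'box': [495.6, 0.4, 135.8, 21.0], 'p': 0.81}, {'box': [265.7, 126.4, 162.4, 119.7], 'p': 0.75}, {'box': [2.6, 0.4, 88.6, 151.0], 'p': 0.62}]
```

View pics/w1.png

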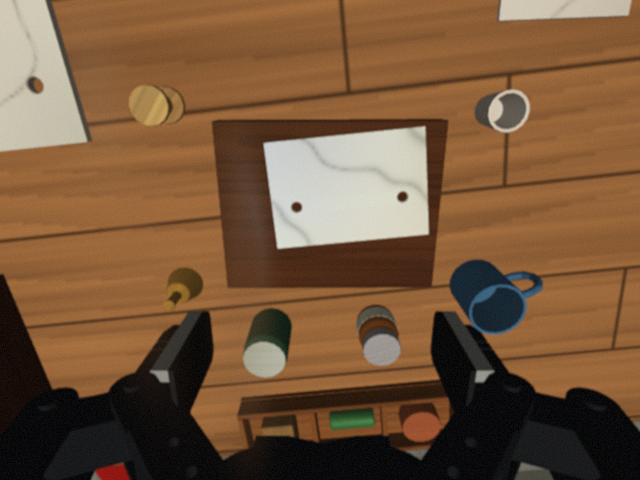

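The wrist picture is upside down relative to the robot. It shows the stand corners near (213,121), (447,121), (433,286) and (229,286), and the holes at (297,207) and (402,197). Now I'll fit the poses.

```bash
cat > fit.py <<'E'
from h import *
from scipy.optimize import least_squares
def hull_quad(mask):
    """subpixel corners by line fits to the four sides of the biggest blob"""
    n,l,st,_=cv2.connectedComponentsWithStats(mask.astype(np.uint8));m=(l==1+st[1:,4].argmax()).astype(np.uint8)
    m=cv2.morphologyEx(m,cv2.MORPH_CLOSE,np.ones((9,9)))
    c=max(cv2.findContours(m,cv2.RETR_EXTERNAL,cv2.CHAIN_APPROX_NONE)[0],key=cv2.contourArea)
    h=cv2.convexHull(c);q=cv2.approxPolyN(h,4).reshape(4,2).astype(float);c=c[:,0].astype(float);L=[]
    for i in range(4):
        a,b=q[i],q[(i+1)%4];u=(b-a)/np.linalg.norm(b-a);n=np.array([-u[1],u[0]]);t=(c-a)@u/np.linalg.norm(b-a)
        k=c[(abs((c-a)@n)<4)&(t>.08)&(t<.92)];vx,vy,x,y=cv2.fitLine(k.astype(np.float32),cv2.DIST_HUBER,0,.01,.01).ravel()
        L.append(np.cross([x,y,1],[x+vx,y+vy,1]))
    o=[np.cross(L[i-1],L[i]) for i in range(4)];return np.array([v[:2]/v[2] for v in o])
def fit(K,T,px,dims,ztop,tilt=False):
    """px 4 corners any order -> x,y,yaw,tilt of rectangle (top face); near edge z=ztop, slab tilts far edge up"""
    w=onplane(K,T,px,ztop+.006*tilt);g=w[:,:2].mean(0);best=None
    loc=np.array([[1,1],[1,-1],[-1,-1],[-1,1]])*np.array(dims)/2
    ang=np.arctan2(*(w[:,:2]-g).T[::-1]);la=np.arctan2(loc[:,1],loc[:,0])
    idx=[np.argmin(abs(np.angle(np.exp(1j*(ang-a))))) for a in la]
    def pts(v,l):
        z=ztop+np.sin(v[3])*(l[:,0]+dims[0]/2);l=l*[np.cos(v[3]),1]
        return np.c_[v[0]+np.cos(v[2])*l[:,0]-np.sin(v[2])*l[:,1],v[1]+np.sin(v[2])*l[:,0]+np.cos(v[2])*l[:,1],z]
    f=lambda v:np.r_[(proj(K,T,pts(v if tilt else [*v[:3],0],loc))-px[idx]).ravel(),0 if tilt else v[3]]
    r=least_squares(f,[*g,0,.05*tilt]);return r.x,np.sqrt(np.mean(r.fun**2))
def rel(st,sl):
    c,s=np.cos(st[2]),np.sin(st[2]);d=sl[:2]-st[:2]
    return [c*d[0]+s*d[1],-s*d[0]+c*d[1],sl[2]-st[2]]
def slabmask(p,roi):
    g=cv2.cvtColor(p,cv2.COLOR_BGR2HSV);m=np.zeros(p.shape[:2],bool);m[roi[1]:roi[3],roi[0]:roi[2]]=1
    return m&(g[...,2]>110)&(g[...,1]<75)
E
python3 - <<'E'
from fit import *
for name,cam,roi in(("w1",0,(235,110,450,270)),("top0",1,(235,210,360,305))):
    p=cv2.imread(f"pics/{name}.png")
    if cam: K,T=T_of("top");stq=np.array([[253.1,213.4],[352.9,223.4],[346.3,302.3],[244.3,291.7]])
    else: z=np.load("w1.npz");K,T=z["K"],z["T"];stq=np.array([[213,121],[447,121],[433,286.5],[229,286.5]])
    q=hull_quad(slabmask(p,roi));print(q.round(1).tolist())
    S,e=fit(K,T,stq,(.22,.28),.03);L,e2=fit(K,T,q,(.13,.19),.038,True)
    print(name,"stand",S.round(4),e.round(2),"slab",L.round(4),e2.round(2),"rel",np.round(rel(S,L),4))
E
```

```text
[[428.6, 233.7], [276.8, 248.7], [262.7, 142.3], [424.7, 125.6]]
w1 stand [ 0.5244  0.0072 -0.1071  0.    ] 1.42 slab [ 0.4966  0.0311 -0.0109  0.103 ] 0.15 rel [-0.0302  0.0208  0.0962]
[[324.0, 242.0], [324.0, 290.4], [255.0, 288.7], [255.0, 242.0]]
top0 stand [ 0.5229  0.0041 -0.1038  0.    ] 0.25 slab [ 0.4985  0.0303 -0.0116  0.0262] 0.48 rel [-0.027   0.0236  0.0923]
```

```bash
python3 - <<'E'
from fit import *
for name,cam,roi,roi2 in(("w1",0,(235,110,450,270),(195,105,465,300)),("top0",1,(235,210,360,305),(238,206,360,308))):
    p=cv2.imread(f"pics/{name}.png")
    if cam: K,T=T_of("top")
    else: z=np.load("w1.npz");K,T=z["K"],z["T"]
    q=hull_quad(slabmask(p,roi)); sm=slabmask(p,roi)
    m=np.zeros(p.shape[:2],bool);m[roi2[1]:roi2[3],roi2[0]:roi2[2]]=1
    v=p.max(2);t,_=cv2.threshold(v[m&~sm].reshape(-1,1),0,255,cv2.THRESH_OTSU);mm=m&((v<t)|sm)
    o=hull_quad(mm);S,e=fit(K,T,o,(.22,.28),.03);L,e2=fit(K,T,q,(.13,.19),.038,True)
    print(name,t,o.round(1).tolist(),"stand",S.round(4),e.round(2),"rel",np.round(rel(S,L),4))
K,T=T_of("top")
def loc(P):
    d=np.array(P[:2])-[.5235,.0055];c,s=np.cos(-.105),np.sin(-.105);return np.round([c*d[0]+s*d[1],-s*d[0]+c*d[1]],3)
for n,uv,h in(("egg",(221,292),.055),("spool",(368,309),.058),("mug",(229,206),.08),("bell",(377,223),.06)):
    P=onplane(K,T,uv,h)[0];print(n,P.round(3),"stand frame",loc(P))
c,s=np.cos(-.105),np.sin(-.105)
for a,b in((-.02,.152),(-.02,.106)): 
    print(a,b,.5235+c*a-s*b,.0055+s*a+c*b); go(.5235+c*a-s*b,.0055+s*a+c*b,.12,84)
print(state()["joint_pos"])
E
```

```text
w1 113.0 [[464.2, 288.9], [179.1, 306.6], [216.2, 119.0], [462.2, 119.0]] stand [ 0.5265  0.0077 -0.1247  0.    ] 20.62 rel [-0.0326  0.0195  0.1138]
top0 120.0 [[365.6, 224.7], [342.7, 301.7], [228.5, 289.6], [255.8, 213.1]] stand [ 0.5239  0.0071 -0.1847  0.    ] 5.72 rel [-0.0292  0.0182  0.1731]
egg [0.427 0.212 0.055] stand frame [-0.118  0.196]
spool [ 0.379 -0.179  0.058] stand frame [-0.124 -0.199]
mug [0.656 0.192 0.08 ] stand frame [0.112 0.199]
bell [ 0.612 -0.209  0.06 ] stand frame [ 0.111 -0.204]
-0.02 0.152 0.5195408384070201 0.15875901291434927
t 2.45 tcp [0.4773 0.0038 0.3608] yaw -6.31 tilt -0.9999 F [ 0.7  0.3 -0.5] | shift [-22.3 158.9 240.9] turn -90.31
-0.02 0.106 0.5147197086408914 0.11301235502791837
t 2.45 tcp [0.4773 0.0038 0.3608] yaw -6.31 tilt -0.9999 F [ 0.7  0.3 -0.5] | shift [-22.6 112.9 240.9] turn -90.31
[-1.47583060e-01 -3.56688805e-01  1.76741832e+00 -8.47473396e-04
  1.71985796e+00 -1.60845364e+00]
```

>>> step_arm(
  steps=[
    [-6, 40, 20, 0],
    [-6, 40, 20, 0],
    [-6, 40, 20, 0],
    [-5, 40, 20, 0],
    [0, 0, 15, 8.2],
    [0, 0, 15, 8.2],
    [0, 0, 15, 8.2],
    [0, 0, 15, 8.2],
  ],
)

```text
time: 3.25
tool_pos: [0.5206, 0.1725, 0.2192]
tool_rot: [0.01, 0.344, 0.939, 0.002]
contact_force: [-0.2, -0.9, -0.3]
gripper_width: 1.001
```

>>> step_arm(
  steps=[
    [0, 0, 15, 8.2],
    [0, 0, 15, 8.2],
    [0, 0, 15, 8.2],
    [0, 0, 15, 8.2],
    [0, 0, 10, 8.2],
    [0, 0, 0, 8.2],
    [0, 0, 0, 8.2],
    [0, 0, 0, 0],
  ],
)

```text
time: 4.05
tool_pos: [0.516, 0.1788, 0.1414]
tool_rot: [0.005, 0.765, 0.645, 0.003]
contact_force: [0.2, 0.4, -0.1]
gripper_width: 1.001
```

```bash
python3 -c "
from h import *
go(.5195,.1588,.08,-96)"
```

```text
t 4.05 tcp [0.516  0.1788 0.1414] yaw -99.73 tilt -0.9999 F [ 0.2  0.4 -0.1] | shift [-19.    6.1  61.5] turn -3.73
```

>>> step_arm(
  steps=[
    [-12, 6, 25, -3.7],
    [-4, 0, 25, 0],
    [0, 0, 25, 0],
    [0, 0, 20, 0],
    [0, 0, 12, 0],
    [0, 0, 5, 0],
    [0, 0, 0, 0],
  ],
)

```text
time: 4.75
tool_pos: [0.5227, 0.1651, 0.0291]
tool_rot: [0.007, 0.735, 0.678, 0.006]
contact_force: [0.5, -0.6, -0.6]
gripper_width: 0.998
```

```bash
python3 -c "
from h import *
go(.5147,.113,.022,-96)
p,d=grab_frame('scene');cv2.imwrite('pics/s1.png',cv2.resize(p[150:350,230:500,::-1],None,fx=2.9,fy=2.9))"
```

```text
t 4.75 tcp [0.5227 0.1651 0.0291] yaw -94.56 tilt -0.9998 F [ 0.5 -0.6 -0.6] | shift [-52.5  -4.    7. ] turn 1.44
```

View pics/s1.png

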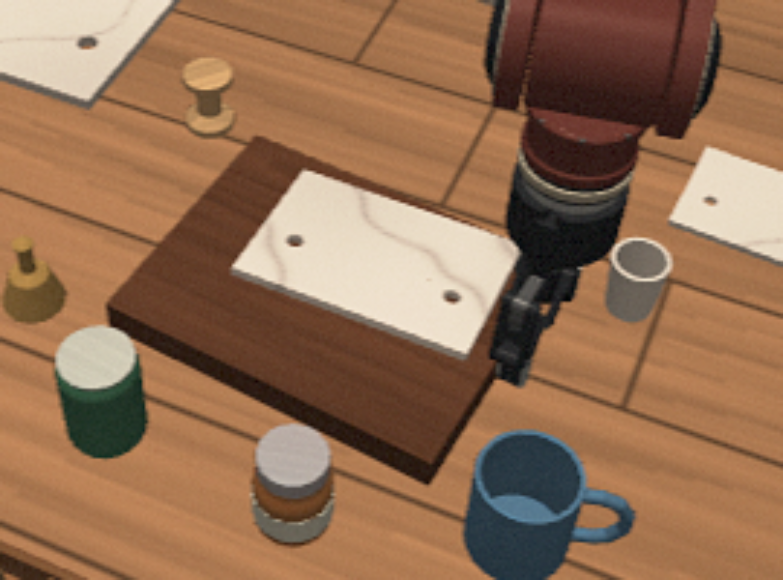

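The fingers stand left of the slab at crop (520,320), clear of the goods. Next I'll lower them and push slowly to the right.

>>> step_arm(
  steps=[
    [0, -2, 6, 1.4],
    [-6, -1, 2, 0],
    [-8, 0, 0, 0],
    [-8, 0, 0, 0],
    [-6, 0, 0, 0],
    [-5, 0, 0, 0],
  ],
)

```text
time: 5.4
tool_pos: [0.5198, 0.1313, 0.0252]
tool_rot: [0.009, 0.743, 0.669, 0.011]
contact_force: [1.5, 2.0, -1.2]
gripper_width: 1.003
```

```bash
python3 -c "
from h import *
go(.5147,.113,.022,-96)"
```

```text
t 5.4 tcp [0.5198 0.1313 0.0252] yaw -95.99 tilt -0.9996 F [ 1.5  2.  -1.2] | shift [-18.7  -3.3   3.1] turn 0.01
```

>>> step_arm(
  steps=[
    [-5, -1, 2, 0],
    [-5, -1, 1, 0],
    [-5, 0, 1, 0],
    [-5, 0, 1, 0],
    [0, 0, 0, 0],
  ],
)

```text
time: 5.9
tool_pos: [0.5184, 0.1126, 0.0238]
tool_rot: [0.008, 0.745, 0.667, 0.015]
contact_force: [0.3, -0.3, 0.0]
gripper_width: 1.002
```

```bash
cat > look.py <<'E'
from fit import *
import sys
p,d=grab_frame("top");p=np.ascontiguousarray(p[...,::-1]);cv2.imwrite(f"pics/{sys.argv[1]}.png",cv2.resize(p[195:315,230:370],None,fx=4.5,fy=4.5,interpolation=cv2.INTER_CUBIC));K,T=T_of("top")
go(.5147,.113,.022,-96)
try:
    q=hull_quad(slabmask(p,(235,210,360,305)));L,e2=fit(K,T,q,(.13,.19),.038,True);print(q.round(1).tolist(),"slab",L.round(4),e2.round(2),"rel",np.round(rel(np.array([.5229,.0041,-.104]),L),4))
except Exception as e: print(e)
E
python3 look.py t1
```

```text
t 5.95 tcp [0.5183 0.1126 0.0237] yaw -96.27 tilt -0.9994 F [ 1.  -0.2  0.1] | shift [ 0.  -3.7  1.5] turn -0.27
[[334.6, 249.3], [329.5, 296.8], [277.2, 291.2], [279.7, 243.4]] slab [ 0.4884 -0.0125 -0.1003 -0.1797] 5.21 rel [-0.0326 -0.0201  0.0037]
```

>>> step_arm(
  steps=[
    [12, 0, 0, 0],
    [15, 0, -30, 0],
    [0, 0, -45, 0],
    [0, 0, -45, -8.5],
    [0, 0, -45, -8.5],
    [0, -30, 0, -8.5],
    [0, -30, 0, -8.5],
    [0, -20, 0, -8.5],
  ],
)

```text
time: 6.75
tool_pos: [0.4358, 0.1155, 0.1893]
tool_rot: [0.009, 0.447, 0.895, 0.005]
contact_force: [-0.7, 0.6, -0.8]
gripper_width: 0.999
```

```bash
sed -i 's/go(.5147.*/go(.4062,.0179,.1,-6)/' look.py; python3 look.py t2
```

```text
t 6.8 tcp [0.4339 0.1147 0.1884] yaw -52.86 tilt -0.9998 F [ 1.   1.6 -1.2] | shift [-59.5 -81.8  87.9] turn -46.86
[[334.6, 249.3], [329.5, 296.8], [273.2, 290.8], [264.5, 241.7]] slab [ 4.852e-01  4.000e-04 -6.520e-02  2.819e-01] 3.72 rel [-0.0371 -0.0076  0.0388]
```

View pics/t2.png

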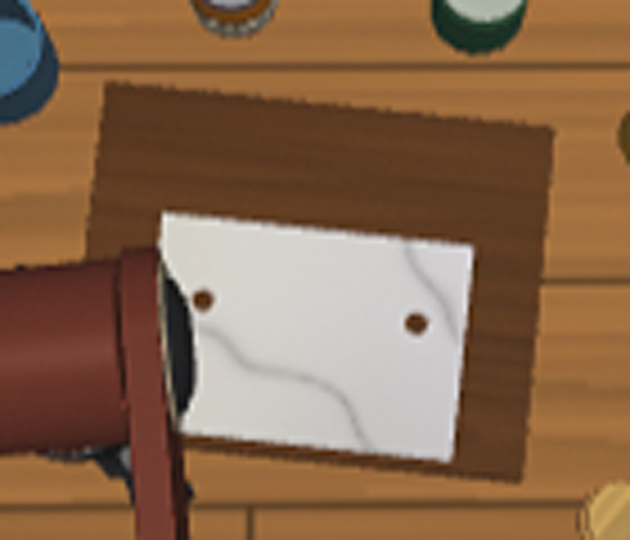

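Crop: the slab is now parallel to the base, with holes at (203,300) and (416,323). Its left side is hidden by the arm.

>>> step_arm(
  steps=[
    [0, 0, -40, -8.5],
    [0, 0, -40, -8.5],
    [0, -30, -40, -8.5],
    [0, -30, -40, -8.5],
    [0, -20, 0, -8.5],
    [0, -20, 0, -4],
    [0, 0, 0, 0],
  ],
)

```text
time: 7.5
tool_pos: [0.3867, 0.0245, 0.3508]
tool_rot: [0.005, 0.056, 0.998, -0.003]
contact_force: [0.6, -0.3, 0.1]
gripper_width: 0.998
```

```bash
python3 - <<'E'
from h import *
K,T=T_of("top");S=np.array([.5229,.0041]);c,s=np.cos(-.104),np.sin(-.104);Rt=np.array([[c,s],[-s,c]])
h=onplane(K,T,[[275.1,261.7],[322.4,266.8]],.049);print("holes in stand",((h[:,:2]-S)@Rt.T).round(4))
E
python3 look.py t3; python3 w.py w2
```

```text
holes in stand [[-0.0213  0.0632]
 [-0.0225 -0.0657]]
t 7.55 tcp [0.3867 0.0253 0.3503] yaw -6.43 tilt -0.9999 F [-0.3  0.9 -0.1] | shift [-17.7  -4.  250.5] turn -0.43
[[334.7, 249.2], [364.7, -27.5], [84.5, 1863.7], [266.0, 241.9]] slab [-1.3613  0.2582 -0.1351 -0.8377] 507.62 rel [-1.9004  0.0571 -0.0311]
t 7.6 tcp [0.3866 0.0258 0.3497] yaw -6.36 tilt -1.0 F [-0.1  0.8  0.6] | shift [-83.6   3.4  -9.6] turn -0.36
[{'box': [207.7, 197.0, 226.1, 156.1], 'p': 0.66}] [{'box': [481.7, 5.1, 141.8, 100.6], 'p': 0.83}, {'box': [244.3, 201.9, 152.4, 105.6], 'p': 0.81}, {'box': [0.0, 62.5, 93.1, 161.3], 'p': 0.63}, {'box': [208.8, 193.8, 224.2, 155.8], 'p': 0.55}] [{'box': [241.7, 205.4, 153.0, 101.0], 'p': 0.87}, {'box': [479.2, 8.8, 144.7, 96.6], 'p': 0.76}, {'box': [1.9, 65.0, 88.1, 160.0], 'p': 0.67}, {'box': [209.2, 196.9, 223.7, 153.6], 'p': 0.43}] [{'box': [241.7, 205.4, 153.0, 101.0], 'p': 0.87}, {'box': [479.2, 8.8, 144.7, 96.6], 'p': 0.76}, {'box': [1.9, 65.0, 88.1, 160.0], 'p': 0.67}, {'box': [209.2, 196.9, 223.7, 153.6], 'p': 0.43}]
```

View pics/w2.png

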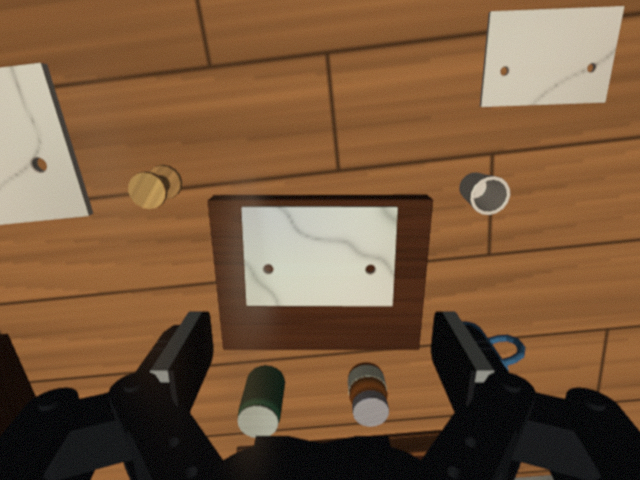

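The wrist view shows the slab square on the base, with holes at (268,269) and (370,269), still too near the robot.

```bash
python3 - <<'E'
from fit import *
z=np.load("w2.npz");K,T=z["K"],z["T"];p=cv2.imread("pics/w2.png")
g=p.max(2).astype(int)
for y in(215,330): r=g[y];print(y,[(x,r[x]) for x in list(range(204,226,2))+list(range(416,436,2))])
for x in(230,410): print(x,[(y,g[y,x]) for y in list(range(190,206,1))+list(range(342,354))])
q=hull_quad(slabmask(p,(230,195,410,315)));L,e=fit(K,T,q,(.13,.19),.038,True);print(q.round(1).tolist(),L.round(4),e)
st=np.array([[209,201],[431.5,201],[420,348.5],[222,348.5]]);S,e=fit(K,T,st,(.22,.28),.03);print(S.round(4),e,np.round(rel(S,L),4))
print("corners of S",proj(K,T,np.c_[onplane(K,T,st,.03)]).round(1).tolist())
E
```

```text
215 [(204, np.int64(140)), (206, np.int64(136)), (208, np.int64(108)), (210, np.int64(76)), (212, np.int64(76)), (214, np.int64(81)), (216, np.int64(86)), (218, np.int64(78)), (220, np.int64(81)), (222, np.int64(85)), (224, np.int64(84)), (416, np.int64(66)), (418, np.int64(72)), (420, np.int64(68)), (422, np.int64(67)), (424, np.int64(68)), (426, np.int64(67)), (428, np.int64(71)), (430, np.int64(72)), (432, np.int64(131)), (434, np.int64(149))]
330 [(204, np.int64(20)), (206, np.int64(14)), (208, np.int64(15)), (210, np.int64(22)), (212, np.int64(126)), (214, np.int64(147)), (216, np.int64(147)), (218, np.int64(145)), (220, np.int64(130)), (222, np.int64(82)), (224, np.int64(84)), (416, np.int64(67)), (418, np.int64(66)), (420, np.int64(90)), (422, np.int64(140)), (424, np.int64(146)), (426, np.int64(145)), (428, np.int64(151)), (430, np.int64(149)), (432, np.int64(87)), (434, np.int64(14))]
230 [(190, np.int64(152)), (191, np.int64(150)), (192, np.int64(152)), (193, np.int64(144)), (194, np.int64(113)), (195, np.int64(82)), (196, np.int64(60)), (197, np.int64(60)), (198, np.int64(
[... 585 characters left out ...]
 (198, np.int64(27)), (199, np.int64(45)), (200, np.int64(59)), (201, np.int64(71)), (202, np.int64(69)), (203, np.int64(70)), (204, np.int64(76)), (205, np.int64(74)), (342, np.int64(67)), (343, np.int64(69)), (344, np.int64(67)), (345, np.int64(62)), (346, np.int64(62)), (347, np.int64(68)), (348, np.int64(70)), (349, np.int64(92)), (350, np.int64(125)), (351, np.int64(144)), (352, np.int64(145)), (353, np.int64(144))]
[[397.0, 207.0], [392.2, 306.0], [245.8, 304.7], [240.5, 205.9]] [ 0.4859  0.0087 -0.1166  0.0935] 0.24572593157640477
[ 0.5247  0.0064 -0.1097  0.    ] 1.6790658441894721 [-0.0388 -0.0019 -0.0069]
corners of S [[209.0, 201.0], [431.5, 201.0], [420.0, 348.5], [222.0, 348.5]]
```

```bash
cat > x.py <<'E'
from h import *
import sys
S=np.array([.5238,.0052]);c,s=np.cos(-.107),np.sin(-.107)
a,b,z=map(float,sys.argv[1:4]);P=S+np.array([[c,-s],[s,c]])@[a/1e3,b/1e3]
t=state()["tool_pos"];print("stand-frame tcp mm",(np.array([[c,s],[-s,c]])@(t[:2]-S)*1e3).round(1))
go(*P,z/1e3,-6.1)
E
python3 x.py -128 -2 60
```

```text
stand-frame tcp mm [-138.9    6.3]
t 7.8 tcp [0.3864 0.0263 0.3492] yaw -6.16 tilt -1.0 F [-0.2 -0.   0.5] | shift [ -8.6  -7.  289.3] turn -0.06
```

>>> step_arm(
  steps=[
    [-5, -4, 45, 0],
    [-4, -3, 45, 0],
    [0, 0, 45, 0],
    [0, 0, 45, 0],
    [0, 0, 45, 0],
    [0, 0, 35, 0],
    [0, 0, 15, 0],
    [0, 0, 0, 0],
  ],
)

```text
time: 8.6
tool_pos: [0.3969, 0.0217, 0.0637]
tool_rot: [0.004, 0.052, 0.999, -0.002]
contact_force: [-0.5, 0.1, 0.7]
gripper_width: 1.003
```

```bash
python3 x.py -125 -2 20
```

```text
stand-frame tcp mm [-128.     2.9]
t 8.6 tcp [0.3969 0.0217 0.0637] yaw -5.98 tilt -1.0 F [-0.5  0.1  0.7] | shift [-2.6 -4.7 43.7] turn 0.12
```

>>> step_arm(
  steps=[
    [0, -3, 20, 0],
    [0, -2, 12, 0],
    [0, 0, 7, 0],
    [0, 0, 4, 0],
    [0, 0, 0, 0],
  ],
)

```text
time: 9.1
tool_pos: [0.3997, 0.0174, 0.0225]
tool_rot: [0.006, 0.052, 0.999, -0.002]
contact_force: [-0.5, 0.4, 0.4]
gripper_width: 1.0
```

```bash
python3 x.py -110 -2 20
```

```text
stand-frame tcp mm [-124.7   -1.1]
t 9.1 tcp [0.3997 0.0174 0.0225] yaw -5.91 tilt -0.9999 F [-0.5  0.4  0.4] | shift [-14.7  -1.    2.6] turn 0.19
```

>>> step_arm(
  steps=[
    [-5, 0, 3, 0.2],
    [-5, 0, 1, 0],
    [-5, 0, 1, 0],
    [-5, 0, 1, 0],
    [-5, 0, 1, 0],
    [0, 0, 0, 0],
  ],
)

```text
time: 9.7
tool_pos: [0.4241, 0.015, 0.0173]
tool_rot: [0.0, 0.053, 0.999, -0.002]
contact_force: [-0.8, 0.7, 0.2]
gripper_width: 0.999
```

```bash
python3 x.py -80 -2 20; python3 look.py t4
```

```text
stand-frame tcp mm [-100.1   -0.9]
t 9.7 tcp [0.4241 0.015  0.0173] yaw -6.11 tilt -1.0 F [-0.8  0.7  0.2] | shift [-20.1  -1.1  -2.7] turn -0.01
t 9.75 tcp [0.4243 0.015  0.0173] yaw -6.11 tilt -1.0 F [-0.5  1.2 -1. ] | shift [ 18.1   0.6 -82.7] turn -0.11
[[334.6, 244.7], [329.3, 301.8], [271.2, 181.0], [265.9, 237.8]] slab [ 0.5771  0.0017 -0.103  -1.4033] 1.42 rel [0.0541 0.0032 0.001 ]
```

View pics/t4.png

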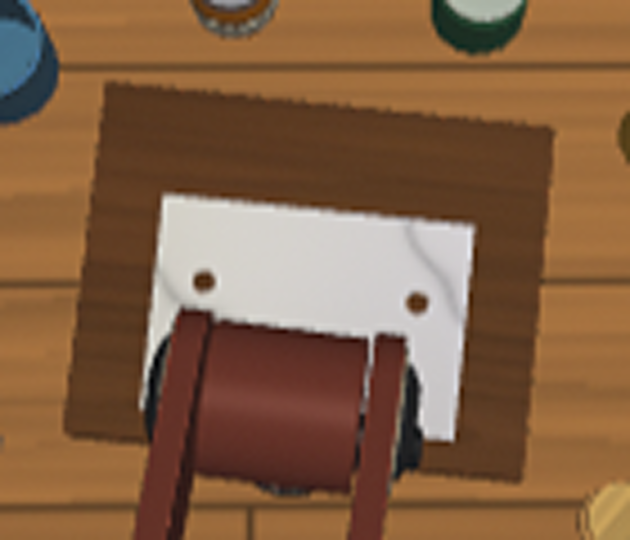

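The slab has moved forward squarely, with holes now at crop (204,281) and (417,303). About 25 mm remain, so I'll keep pushing.

>>> step_arm(
  steps=[
    [-5, 0, -1, 0],
    [-5, 0, -1, 0],
    [-4, 0, 0, 0],
    [-3, 0, 0, 0],
    [-3, 0, 0, 0],
    [0, 0, 0, 0],
  ],
)

```text
time: 10.35
tool_pos: [0.4436, 0.013, 0.0175]
tool_rot: [-0.002, 0.053, 0.999, -0.002]
contact_force: [-1.5, -0.3, -1.2]
gripper_width: 1.003
```

```bash
python3 x.py -76 -2 20; python3 look.py t5
```

```text
stand-frame tcp mm [-80.6  -0.8]
t 10.35 tcp [0.4436 0.013  0.0175] yaw -6.11 tilt -1.0 F [-1.5 -0.3 -1.2] | shift [-4.6 -1.2 -2.5] turn -0.01
t 10.4 tcp [0.4436 0.013  0.0176] yaw -6.11 tilt -1.0 F [-0.6  0.1 -0.6] | shift [ 38.    0.6 -82.3] turn -0.11
[[335.5, 237.6], [329.3, 297.8], [276.0, 129.9], [266.6, 230.7]] slab [ 0.6444 -0.0064 -0.6476  0.9023] 19.07 rel [ 0.122   0.0022 -0.5436]
```

Close now, so I'll use small steps and watch the force.

>>> step_arm(
  steps=[
    [-2, 0, 0, 0],
    [-2, 0, 0, 0],
    [0, 0, 0, 0],
  ],
)

```text
time: 10.7
tool_pos: [0.4492, 0.0124, 0.0185]
tool_rot: [-0.0, 0.053, 0.999, -0.002]
contact_force: [-1.5, -1.2, -0.8]
gripper_width: 1.001
```

>>> step_arm(
  steps=[
    [-2, 0, 0, 0],
    [0, 0, 0, 0],
  ],
)

```text
time: 10.9
tool_pos: [0.4509, 0.0122, 0.0187]
tool_rot: [-0.001, 0.053, 0.999, -0.002]
contact_force: [0.2, -0.1, 0.5]
gripper_width: 0.998
```

```bash
python3 x.py -76 -2 20; python3 look.py t6
```

```text
stand-frame tcp mm [-73.2  -0.8]
t 10.9 tcp [0.4509 0.0122 0.0187] yaw -6.11 tilt -1.0 F [ 0.2 -0.1  0.5] | shift [ 2.8 -1.2 -1.3] turn -0.01
t 10.95 tcp [0.4509 0.0122 0.0187] yaw -6.11 tilt -1.0 F [ 0.5 -0.  -0.2] | shift [ 45.2   0.6 -81.2] turn -0.11
[[335.3, 235.7], [329.3, 294.8], [277.9, 132.7], [267.4, 228.7]] slab [ 0.6462 -0.0079 -0.6498  0.9272] 17.83 rel [ 0.1239  0.0009 -0.5458]
```

View pics/t6.png

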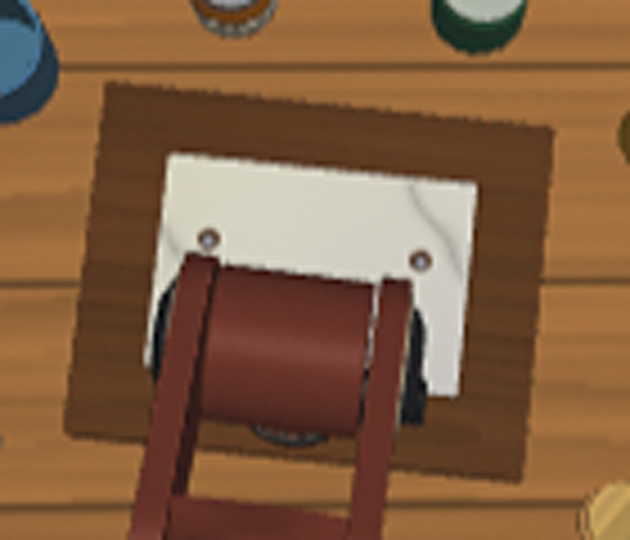

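Both pins now show in the holes, at (208,239) and (421,261), and the slab's shading changed as if it had dropped flat. I'll back off and check that.

>>> step_arm(
  steps=[
    [10, 0, 0, 0],
    [20, 0, 0, 0],
    [15, 0, -20, 0],
    [0, 0, -45, 0],
    [0, 0, -45, 0],
    [0, 0, -45, 0],
    [0, 0, -45, 0],
    [0, 0, 0, 0],
  ],
)

```text
time: 11.75
tool_pos: [0.4018, 0.0183, 0.2257]
tool_rot: [0.003, 0.053, 0.999, -0.002]
contact_force: [-0.1, -0.9, 0.5]
gripper_width: 1.004
```

>>> step_arm(
  steps=[
    [0, 0, -45, 0],
    [0, 0, -40, 0],
    [0, 0, 0, 0],
  ],
)

```text
time: 12.05
tool_pos: [0.3987, 0.0191, 0.3073]
tool_rot: [0.002, 0.053, 0.999, -0.002]
contact_force: [0.4, -0.1, 1.1]
gripper_width: 1.001
```

```bash
python3 w.py w3; python3 - <<'E'
from fit import *
p=cv2.imread("pics/w3.png");z=np.load("w3.npz");K,T=z["K"],z["T"];d=z["d"]
m=slabmask(p,(215,150,430,330));q=hull_quad(m)
L,e=fit(K,T,q,(.13,.19),.038,True);print(q.round(1).tolist(),L.round(4),e,np.round(rel(np.array([.5247,.0064,-.1097]),L),4))
v,u=np.where(m);D=d[v,u];P=np.c_[(u-K[0,2])/K[0,0]*D,(v-K[1,2])/K[1,1]*D,D]@T[:3,:3].T+T[:3,3]
P=P[abs(P[:,2]-np.median(P[:,2]))<.02]
print("plane",np.linalg.lstsq(np.c_[P[:,:2]-P[:,:2].mean(0),np.ones(len(P))],P[:,2],rcond=None)[0],len(P))
cv2.imwrite("pics/w3c.png",cv2.resize(p[150:400,180:460],None,fx=2.8,fy=2.8,interpolation=cv2.INTER_CUBIC))
E
```

```text
t 12.1 tcp [0.3979 0.0192 0.3046] yaw -6.1 tilt -1.0 F [-0.4  0.  -0.2] | shift [-71.7   8.3 -55.3] turn -0.1
[{'box': [199.7, 193.4, 249.3, 169.3], 'p': 0.56}] [{'box': [0.3, 43.8, 76.2, 179.4], 'p': 0.77}, {'box': [240.5, 235.2, 167.3, 107.3], 'p': 0.68}, {'box': [500.7, 0.0, 139.3, 95.9], 'p': 0.64}] [{'box': [241.1, 237.4, 164.1, 100.8], 'p': 0.95}, {'box': [498.6, 2.3, 141.4, 98.1], 'p': 0.73}, {'box': [0.8, 46.0, 69.9, 173.7], 'p': 0.69}] [{'box': [241.1, 237.4, 164.1, 100.8], 'p': 0.95}, {'box': [498.6, 2.3, 141.4, 98.1], 'p': 0.73}, {'box': [0.8, 46.0, 69.9, 173.7], 'p': 0.69}]
[[406.7, 240.0], [399.8, 329.0], [245.8, 329.0], [239.1, 240.0]] [ 0.5237  0.0058 -0.1057 -0.1245] 1.488146857680368 [-0.0009 -0.0007  0.004 ]
plane [-1.74403955e-03  5.75784229e-05  3.72001761e-02] 14429
```

View pics/w3c.png

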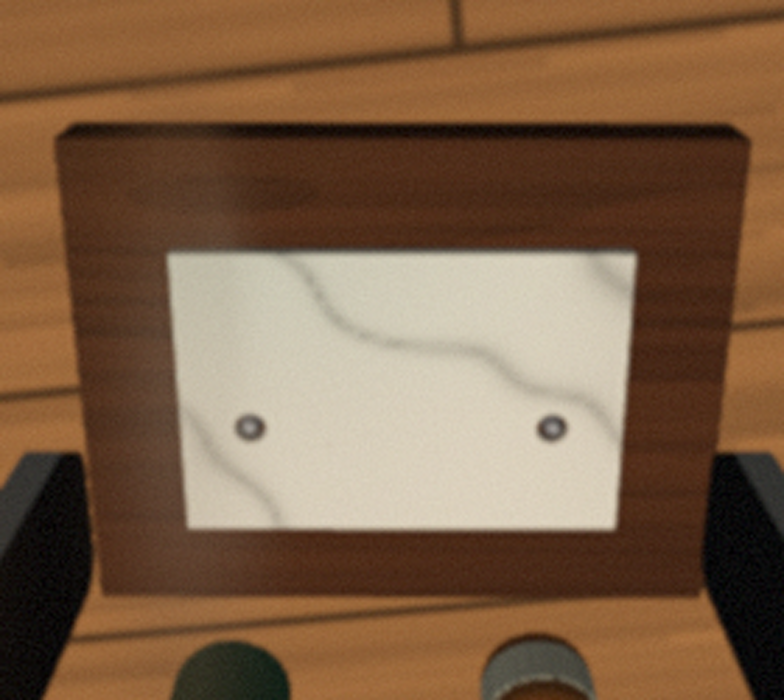

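Both pins show centred in the holes, at (250,427) and (552,428). The depth plane is flat (0.002 rad) at z = 37 mm, where 38 mm is expected. Handing in.

```bash
python3 -c "
from plant import *
print(job_done())"
```

```text
the job is handed in; nothing more can be done
None
```

The slab is seated on both pins, and I handed the job in at about 12 s of the 64 s allowed. I pushed it only with the open fingertips: first sideways, which also squared it to the base, then forward until it dropped over the pins.

**Last checks:**
- **Position:** in the final wrist picture both steel pins are centred in their holes.
- **Flatness and height:** the depth readings put the slab's top at 37 mm (38 mm expected, camera good to about 2 mm), with a tilt of about 0.002 rad.
- **Forces:** the contact force stayed within a few newtons in every reading I took, and the arm was well clear at the end.

**Checks that disagreed or are missing:**
- **Last corner fit:** it gave a tilt of -0.12 rad with a poor residual (1.5 px). The search window cut off the slab's far edge, so I trusted the depth plane instead.
- **Stand position:** the first automatic outlines of the stand failed, so I used hand-read corners. The top and wrist cameras then agreed to about 3 mm.
- **Goods:** I did not re-measure them at the end. I kept the planned path clear of them, and none looked moved in the parts I could see in the pictures.

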